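Fit the matching tube block into the shaker and lock it

TASK

Two aluminium tube blocks with lifting fins lie beside the shaker, but only one has the outline of the shaker's pocket. Set that one fully home in the pocket, flat on its floor, let go of it, and then slide the shaker's latch all the way over the block's side tab to lock it in. Leave the other block and everything else on the bench where it stands.

Things in the scene. Friction and masses are not known exactly. Their poses are not given: they have to be found in the camera images.
- tube_block: The aluminium block that fits, 0.25-0.5 kg, upright on the bench. Origin: centre of the underside of its main body, 96 (x) x 56 (y) x 30 mm high; z up. Its tab, 15 mm high from the underside, juts from the +y long side at x = +10 to +38, out to y = +44 mm. A fin, 44 (x) x 12 (y) mm, stands centred on top, z = 30 to 68 mm: grip it across its 12 mm, along y. Ten small dark wells on top.
- block_tab (a point): Point on the underside level in the middle of the tube block's tab: tube block frame x = +24, y = +36, z = 0 mm.
- spare_block: The other aluminium block, a mirror image that does not fit: same sizes, but its tab is at x = -38 to -10 mm on the +y side, and it has six larger wells. Origin at the centre of the underside of its main body. Leave it alone. Either block may lie on either side of the shaker.
- shaker: Cream bench shaker, fixed, 240 (x) x 190 (y) x 55 mm high, flat top at z = 55 mm. Origin: centre of its underside. Control panel on the -x side. In its top is the one-way pocket, 18 mm deep, the outline of the tube block with 1.8 mm to spare all round and a 3 mm 45-degree lead-in at the mouth.
- pocket (a point): Centre of the pocket's main rectangle on the pocket floor, 37 mm above the shaker's underside. Axes as the shaker's: x along the pocket's long side, y towards the tab recess, z up. The block is home when its origin is here with its x and y pointing the same way as these; its main body then stands 12 mm above the shaker's top, its tab 3 mm below it.
- pocket_tab (a point): Middle of the tab recess on the pocket floor: pocket frame x = +24, y = +36, z = 0 mm. The block_tab point belongs here.
- latch (a joint): Steel latch plate, 36 (x) x 30 (y) x 6 mm, sliding along the shaker's +x, 2 mm above its top. Value in m: 0 open, 0.064 home at its stop, over the tab; starts at 0 to 0.012, clear of the recess. Takes about 2 N, stays where left. Its centre is at pocket x = -42 mm + value, y = +51 mm. It strikes the tab if the block is not home.
- latch_grip (a point): Grip point on the latch's upright black knob, on its centre line, 31 mm above the shaker's top (49 mm above the pocket floor), at pocket x = -42 mm + latch value, y = +55 mm. Knob 14 (x) x 18 (y) mm, from 8 to 44 mm above the shaker's top. Axes as the shaker's; pinch it across x or push it towards +x.
- reagent_bottle: Glass bottle, 60 mm across, 130 mm high, bystander. Origin at the centre of its underside.
- beaker: Glass beaker, 70 mm across, 90 mm high, bystander. Origin at the centre of its underside.
- tube_rack: Blue rack of tubes, 70 x 160 mm, 98 mm high with its tubes, bystander. Origin at the centre of its underside.
- timer: White bench timer lying flat, 60 x 75 x 20 mm, bystander. Origin at the centre of its underside.
- jar: Small jar, 56 mm across, 70 mm high, bystander. Origin at the centre of its underside.
- spatula: Thin steel lab spatula lying flat, 180 mm long, bystander. Origin near its middle.

How it is judged (in metres and radians):
On the way, in this order (a step that is already met when the one before it is completed fails the run):
1. the tube block is fully home in the pocket and let go of, with the latch still open (horizontal distance between tube_block and pocket below 0.005 m and horizontal distance between block_tab and pocket_tab below 0.006 m and z of tube_block in the frame of pocket below 0.003 m and angle between tube_block's own z axis and vertical below 0.05 rad and contact force between the fingers and tube_block below 0.5 N and value of joint latch below 0.03 m), for 0.2 s.
2. the latch is slid home over the tab (value of joint latch above 0.058 m), for 0.2 s.
At the end, for the whole second after the job is handed in: The tube block lies in the pocket: its origin within 5 mm of the pocket's centre in plan, its tab within 6 mm of the recess's middle, less than 3 mm above the floor, tilted less than 0.05 rad, at rest; and the latch is at 58 mm or more of its 64 mm travel, over the tab (horizontal distance between tube_block and pocket below 0.005 m and horizontal distance between block_tab and pocket_tab below 0.006 m and z of tube_block in the frame of pocket below 0.003 m and angle between tube_block's own z axis and vertical below 0.05 rad and value of joint latch above 0.058 m and linear speed of tube_block below 0.02 m/s); the robot touches nothing.
It fails at once if a bystander or the other block is moved by more than 40 mm (distance of any of spare_block, reagent_bottle, beaker, tube_rack, timer, jar, spatula from where it was at the start of the episode above 0.04 m).
It fails at once if the bottle, the jar or the beaker is tipped over (angle between any of reagent_bottle, jar, beaker's own z axis and vertical above 0.5 rad).
It also fails if it takes over 58 s, if anything falls off the work surface, if the arm or the gripper's body presses on something with over 40 N, if the wrist force passes 120 N, or if a joint passes its speed limit or range.

ROBOT

A 6-joint arm with a two-finger parallel gripper is mounted at the origin on the work surface. World frame = base frame: x ahead of the robot, y to its left, z up, the work surface at z = 0. Lengths are in mm, angles in rad, forces in N, time in s.
With the tool pointing down it reaches from about 300 to 775 mm from the base axis. Payload 14.6 kg.
Tool frame: the origin (TCP) lies on the front face of the gripper's body, between the roots of the fingers; the fingertips stand 97 mm ahead of it and the grasp point (between the pads) lies 78 mm ahead of it; z points along the fingers, y is the direction in which the jaws open and shut (so a half turn about z gives the same grasp; the last joint's range is limited). The gripper opens to 94 mm and grips with 3 to 60 N. Pads are 16 mm wide; open, the fingers measure 119 mm over their backs; the gripper's body (75 mm by 177 mm) begins 78 mm behind the grasp point.
Start: joints at [-1.306, 0.3, 1.521, -0, 1.321, -0.067], TCP at [179.153, -519.994, 302.646] pointing down, gripper open.
Joint ranges: [-3.03, 3.03], [-0.79, 2.21], [0.23, 2.52], [-1.04, 4.18], [0, 3.07], [-2.55, 2.55]. Speed limits (rad/s): [2.22, 2.22, 2.57, 3.14, 3.14, 3.14].

INTERFACE

Orientations are given as [roll, pitch, yaw] about the fixed x, y, z axes, in that order (R = Rz(yaw) Ry(pitch) Rx(roll)).
In Python, from cell import manip, camera, job gives the robot as it stands.
- The arm moves only by the tool send_rows, never from a script. Its argument "deltas" is a list that holds one entry, the list of rows, each a list of 6 numbers: the shift along the tool's x, y, z scaled (see below), then the turn, a rotation vector about the tool's x, y, z scaled (see below). In form: [[[x, y, z, rx, ry, rz], ...]]. A call has 1 to 10 rows; each row shifts and turns the pose as measured when the row begins, along the tool's axes as they then stand; what a row does not reach is not made up. The controller multiplies each number of a shift by 40 mm and each number of a turn by 0.1 rad. A row lasts 1/10 s, in which the tool goes at most 50 mm and 8.59 degrees, less where a joint would pass 70% of its speed; a pose out of reach is approached as far as the arm can. A call with a number of a shift or a turn outside -1 to 1 is refused whole. A call with a gripper value outside its range is refused whole. "jaw" is the opening, from 0 (shut) to 1 (fully open), set as the call begins (left out, the last holds). The fingers move at their own pace and stop on an object; "grip_force" is the grip in N (left out, the last holds). Time passes only in rows, so rows that do not move let the fingers close. It gives the time, the measured TCP pose, the force and the opening at its end, in the units of the state.
- manip.read_state(): the state, without advancing time (a new reading comes with each control period).
- camera(name): name is "scene" or "side" or "wrist"; returns a dict with "frame" (420x560x3 uint8, red, green, blue), "camera_matrix" (3x3 intrinsics, pixels), "position" and "rotation" of the camera in the world; the wrist camera has in their place "mount" (4x4, takes a point from camera to tool coordinates, whose origin is the TCP and whose axes are the flange's). Camera axes: x right, y down, z forward; pixel columns grow to the right and rows downward; lengths in mm; the calibration is good to about 2 mm. A picture is of the moment at which its call begins: read the wrist's pose just before it. There is no depth.
- job.sign_off(): hands the job in, once; it reports no verdict.
The state is a dict: "clock": time; "joints": joint angles; "qd": joint speeds; "effort": joint torques, N m; "eef_pos": TCP position; "eef_rot": TCP orientation; "wrist_force": force on the tool from outside, world axes, zero at the start; "moment": the same for the moment, N m; "finger_gap": finger opening in mm.
Only numpy, scipy, OpenCV 4.12 (cv2) and the standard library are available. Lean on these libraries where they do the work, as an engineer would, in place of code of your own. Each camera call takes 0.05 s, during which the arm holds its last target.

## Working session

There is one attempt and no reset: what is moved stays moved. The work goes in short steps, Python scripts to look and compute and a tool call to move; the robot and the scene stay as the last step left them, time stands still between calls to the robot, and variables do not carry over. Pictures are saved under pics/ and viewed, and the job is handed in when it is done.

Besides the shell and the picture viewer there is one more tool, called after "Request:" as a command line: name --argument value ..., lists and objects as JSON in quotes. send_rows: Moves the arm, as the interface text tells. Shifts and turns lie within -1 to 1; 1 stands for 40 mm of shift or 0.1 rad of turn. Its arguments: {"type":"object","properties":{"deltas":{"type":"array","items":{"type":"array","items":{"type":"array","items":{"type":"number"}}}},"jaw":{"type":"number"},"grip_force":{"type":"number"}},"required":["deltas"]}

```bash
mkdir -p pics; ls; cat > h.py <<'E'
import numpy as np, cv2
from cell import manip, camera, job
def snap(name,fn):
    s=manip.read_state(); d=camera(name)
    cv2.imwrite('pics/'+fn,cv2.cvtColor(d['frame'],cv2.COLOR_RGB2BGR))
    import pickle; pickle.dump((s,{k:np.array(v) for k,v in d.items()}),open('pics/'+fn+'.pkl','wb'))
    return s,d
E
python3 - <<'E'
from h import *
print(manip.read_state())
for n in ['scene','side','wrist']:
    s,d=snap(n,n+'0.png'); print(n,{k:np.round(v,4).tolist() for k,v in d.items() if k!='frame'})
E
```

```text
pics
{'clock': 0.0, 'joints': array([-1.30560983e+00,  3.00491114e-01,  1.52156653e+00, -3.60727342e-05,
        1.32067060e+00, -6.66335472e-02]), 'qd': array([ 7.58576926e-04, -7.20616886e-04,  1.08442792e-03, -6.98041775e-04,
        1.61446329e-03, -7.36721912e-05]), 'effort': array([-3.99601804e-04, -5.31803334e+01, -3.52735984e+01,  7.07626529e-02,
        2.43773824e-02, -9.84309509e-05]), 'eef_pos': array([ 179.10772089, -519.87187161,  302.0814351 ]), 'eef_rot': array([-3.14045725e+00, -4.07504160e-05,  3.31828968e-01]), 'wrist_force': array([ 0.10938118, -0.62139048,  0.06816761]), 'moment': array([-0.03940194,  0.00023982,  0.00357302]), 'finger_gap': 94.00251677807022}
scene {'camera_matrix': [[435.0508, 0.0, 282.1308], [0.0, 435.0508, 207.8611], [0.0, 0.0, 1.0]], 'position': [1554.0605, -82.6666, 874.4637], 'rotation': [-2.2633, -0.003, 1.5181]}
side {'camera_matrix': [[523.6877, 0.0, 278.4205], [0.0, 523.6877, 211.8958], [0.0, 0.0, 1.0]], 'position': [201.3111, -1370.5818, 954.8539], 'rotation': [-2.1258, -0.0, -0.2755]}
wrist {'camera_matrix': [[356.3026, 0.0, 277.8179], [0.0, 356.3026, 211.2001], [0.0, 0.0, 1.0]], 'mount': [[0.0001, -0.9655, -0.2604, 74.6551], [1.0, 0.0004, -0.0014, -0.0102], [0.0015, -0.2604, 0.9655, -82.0759], [0.0, 0.0, 0.0, 1.0]]}
```

View pics/scene0.png

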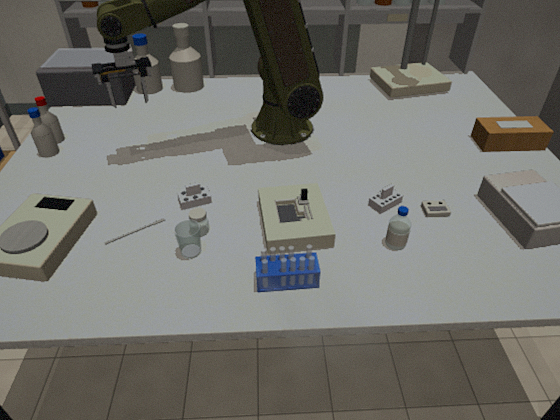

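View pics/side0.png

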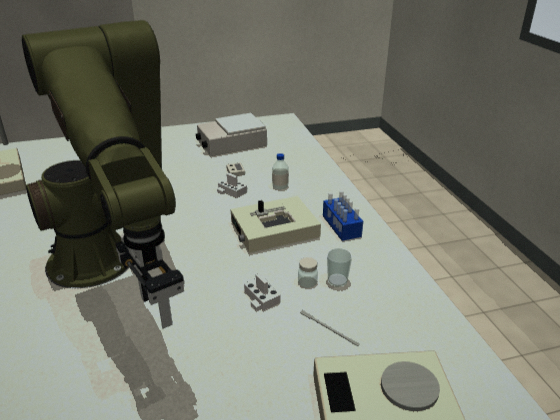

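View pics/wrist0.png

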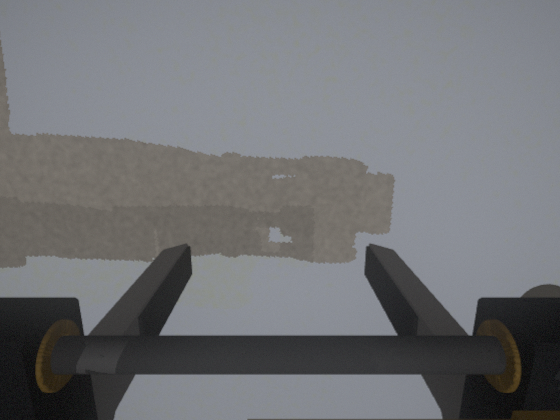

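```bash
python3 - <<'E'
import cv2,numpy as np
a=cv2.imread('pics/scene0.png');b=cv2.imread('pics/side0.png')
r=lambda im,x,y,w,h:cv2.resize(im[y:y+h,x:x+w],(400,300),interpolation=cv2.INTER_CUBIC)
top=np.hstack([r(a,165,170,60,45),r(a,358,174,60,45)])
bot=np.hstack([r(b,232,268,60,45),r(b,205,157,60,45)])
cv2.imwrite('pics/c1.png',np.vstack([top,bot]))
r=lambda im,x,y,w,h:cv2.resize(im[y:y+h,x:x+w],(800,600),interpolation=cv2.INTER_CUBIC)
cv2.imwrite('pics/c2.png',r(a,246,175,100,75))
E
```

```text
(no output)
```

View pics/c1.png

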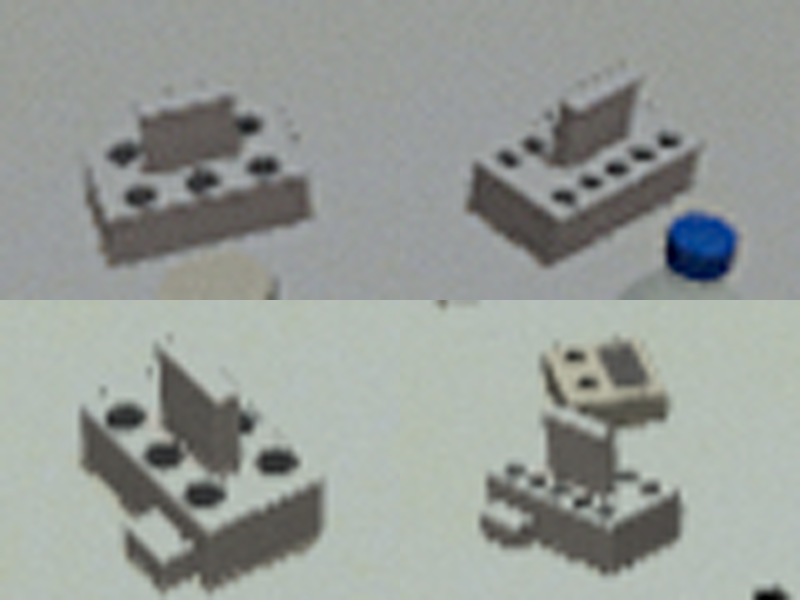

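View pics/c2.png

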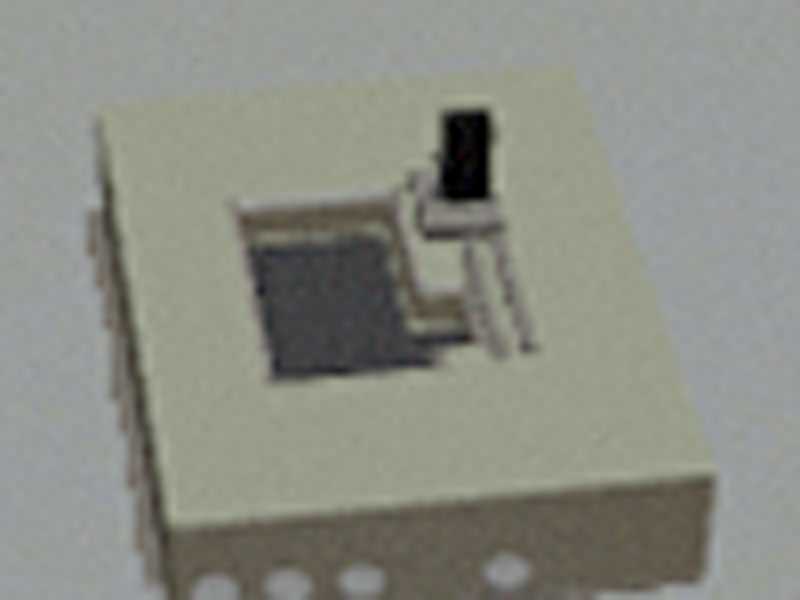

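```bash
cat >> h.py <<'E'
from scipy.spatial.transform import Rotation as Ro
def cam(fn):
    import pickle; s,d=pickle.load(open('pics/'+fn+'.pkl','rb'))
    K=d['camera_matrix']
    if 'mount' in d:
        T=np.eye(4);T[:3,:3]=Ro.from_euler('xyz',s['eef_rot']).as_matrix();T[:3,3]=s['eef_pos']
        T=T@d['mount']; return K,T[:3,:3],T[:3,3]
    return K,Ro.from_euler('xyz',d['rotation']).as_matrix(),d['position']
def proj(c,P):
    K,R,p=c; q=(np.atleast_2d(P)-p)@R; q=q@K.T; return q[:,:2]/q[:,2:]
def ray(c,uv,z):
    K,R,p=c; d=R@np.linalg.inv(K)@np.array([uv[0],uv[1],1.]); return p+d*(z-p[2])/d[2]
def Tz(x,y,yaw,P):
    c,s=np.cos(yaw),np.sin(yaw); P=np.asarray(P,float); return np.c_[x+c*P[:,0]-s*P[:,1],y+s*P[:,0]+c*P[:,1],P[:,2]]
E
python3 - <<'E'
from h import *
c=cam('scene0.png')
for n,uv,z in [('bL',(368.5,198),30),('bF',(380.2,206.7),30),('bR',(403.7,195.4),30)]: print(n,ray(c,uv,z).round(1))
s=lambda x,y:(246+x/8,175+y/8)
for n,uv,z in [('TL',s(98,112),55),('TR',s(575,68),55),('BR',s(712,475),55),('BL',s(165,525),55),('pTL',s(238,208),55),('pBL',s(272,380),55),('knobtop',s(470,108),99)]: print(n,ray(c,uv,z).round(1))
for n,uv,z in [('bottle',(398,245),0),('timer',(435,208),20),('rack',(287,290),0),('beaker',(190,254),0),('jar',(198,231),0),('spareF',(182,208),0)]: print(n,ray(c,uv,z).round(1))
E
```

```text
bL [502.5 246.   30. ]
bF [546.7 272.9  30. ]
bR [494.9 359.6  30. ]
TL [472.2 -97.6  55. ]
TR [452.6  91.2  55. ]
BR [688.8 111.   55. ]
BL [704.2 -77.4  55. ]
pTL [534.4 -45.6  55. ]
pBL [632.3 -37.6  55. ]
knobtop [534.5  40.3  99. ]
bottle [683.7 297.5   0. ]
timer [549.2 444.5  20. ]
rack [831.6 -29.4   0. ]
beaker [ 690.1 -291.8    0. ]
jar [ 596.2 -278.6    0. ]
spareF [ 486.7 -339.     0. ]
```

Request:
send_rows --deltas '[[[1, -0.66, 0, 0, 0, 0], [1, -0.66, 0, 0, 0, 0], [1, -0.66, 0, 0, 0, 0], [1, -0.66, 0, 0, 0, 0], [1, -0.66, 0, 0, 0, 0], [1, -0.66, 0, 0, 0, 0], [1, -0.66, 0, 0, 0, 0], [1, -0.66, 0, 0, 0, 0], [1, -0.66, 0, 0, 0, 0], [1, -0.66, 0, 0, 0, 0]]]'

```text
clock: 1.15
eef_pos: [478.2, -128.7, 301.0]
eef_rot: [-3.139, 0.0, 0.323]
wrist_force: [0.0, -1.2, 0.1]
finger_gap: 93.9
```

Request:
send_rows --deltas '[[[0.7, -0.5, 0, 0, 0, 0.5], [0.7, -0.5, 0, 0, 0, 0.5], [0.65, -0.5, 0, 0, 0, 0.5], [0.6, -0.55, 0, 0, 0, 0.5], [0.6, -0.5, 0, 0, 0, 0.3], [0, 0, 0, 0, 0, 0], [0, 0, 0, 0, 0, 0]]]'

```text
clock: 1.85
eef_pos: [587.4, 11.4, 298.8]
eef_rot: [-3.138, 0.004, 0.091]
wrist_force: [-0.0, -0.3, 0.6]
finger_gap: 93.9
```

```bash
python3 - <<'E'
from h import *
s,d=snap('wrist','w1.png'); print(s['eef_pos'],s['eef_rot'],s['qd'])
im=cv2.imread('pics/w1.png'); cv2.imwrite('pics/w1b.png',cv2.resize(im,(800,600),interpolation=cv2.INTER_CUBIC))
E
```

```text
[587.41098092  11.43774859 298.82772   ] [-3.13798562  0.00422541  0.0906579 ] [ 0.01979788  0.019151   -0.01629521  0.00325052  0.00141538  0.0180748 ]
```

View pics/w1b.png

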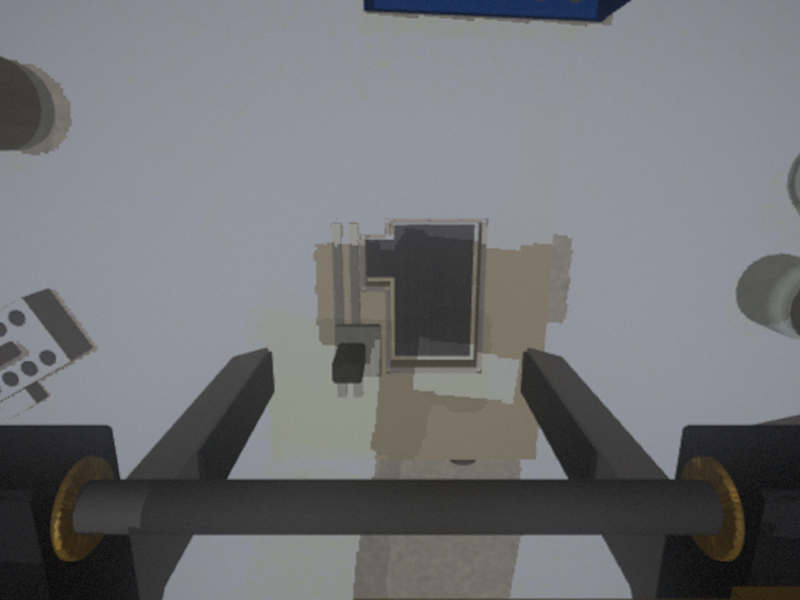

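```bash
python3 - <<'E'
import cv2
im=cv2.imread('pics/w1.png')
c=im[145:270,215:360]; c=cv2.resize(c,None,fx=5.5,fy=4.8 if 0 else 4.7,interpolation=cv2.INTER_CUBIC); print(c.shape)
c=cv2.convertScaleAbs(c,alpha=1.8,beta=10)
cv2.imwrite('pics/w1c.png',c)
E
```

```text
(588, 798, 3)
```

View pics/w1c.png

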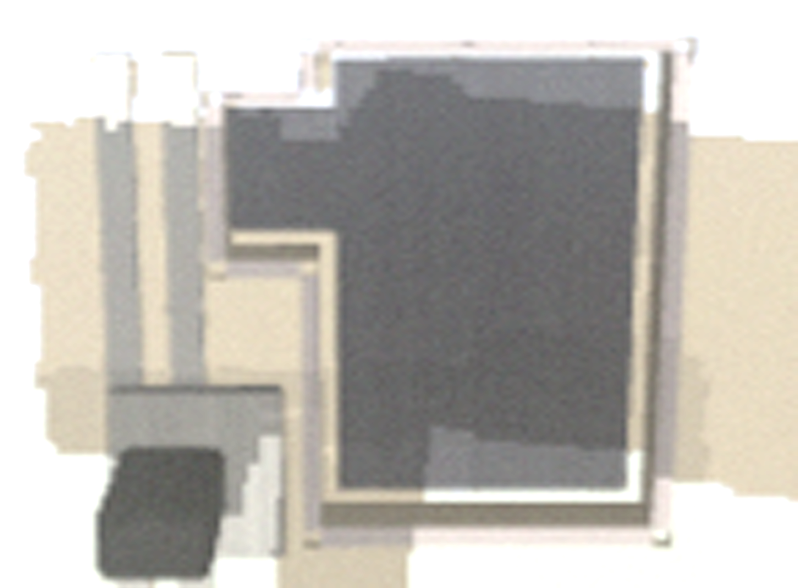

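```bash
cat >> h.py <<'E'
from scipy.optimize import least_squares
def fit(c,P,uv,x0,free=3):
    P=np.array(P,float);uv=np.array(uv,float)
    r=least_squares(lambda q:(proj(c,Tz(q[0],q[1],q[2],P))-uv).ravel(),x0,x_scale=[10,10,.1])
    return r.x,r.fun.reshape(-1,2)
E
python3 - <<'E'
from h import *
c=cam('w1.png')
uv=np.array([(690,44),(664,540),(308,541),(307,42),(203,97),(211,272)],float)/[5.5,4.7]+[215,145]-[.4,.4]
P=[(52.8,-32.8,55),(-52.8,-32.8,55),(-52.8,32.8,55),(52.8,32.8,55),(42.8,48.8,55),(5.2,48.8,55)]
x,r=fit(c,P,uv,[583,0,.09]); print(x,r.round(2))
uv=np.array([(338,58),(645,58),(625,488),(340,488)],float)/[5.5,4.7]+[215,145]-.4
print([ray(c,u,37).round(1) for u in uv])
# latch plate near edge (z=63), front right corner (282,386)
for u in [(110,388),(282,386)]:
    print('plate',ray(c,np.array(u)/[5.5,4.7]+[215,145]-.4,63).round(1))
# knob top corners z=99: 
for u in [(100,512),(98,575),(208,578),(215,512)]:
    print('knob',ray(c,np.array(u)/[5.5,4.7]+[215,145]-.4,99).round(1))
E
```

```text
[ 5.77337224e+02 -1.33506763e+01  9.07681506e-02] [[ 1.42 -1.1 ]
 [ 1.08  1.45]
 [-0.81  1.11]
 [-1.33 -0.71]
 [ 0.16 -1.4 ]
 [-0.52  1.24]]
[array([621.7,  17.5,  37. ]), array([626.6, -35.9,  37. ]), array([533.3, -44.4,  37. ]), array([528.4,   8.7,  37. ])]
plate [556.   50.3  63. ]
plate [559.2  21.2  63. ]
knob [544.5  46.8  99. ]
knob [532.2  46.4  99. ]
knob [533.1  29.3  99. ]
knob [546.1  29.1  99. ]
```

```bash
cat >> h.py <<'E'
def plan(tgt,yaw,n,hold=0,ntot=None):
    """rows from now to tgt in n rows, tool pointing down"""
    s=manip.read_state(); p=s['eef_pos'].copy(); R=Ro.from_euler('xyz',s['eef_rot'])
    Rt=Ro.from_euler('xyz',[np.pi,0,yaw])
    rows=[]
    tot=(R.inv()*Rt).as_rotvec(); dp=(np.array(tgt)-p)/n
    for i in range(n):
        Ri=R*Ro.from_rotvec(tot*i/n)
        rows.append(np.r_[Ri.inv().apply(dp)/40,tot/n/.1].round(2))
    for r in rows: print('['+', '.join('%g'%(v+0) for v in r)+'],')
E
python3 - <<'E'
from h import *
plan([499,303,270],2.11,21)
E
```

```text
[-0.07, -0.36, 0.04, 0, 0, -0.96],
[-0.04, -0.36, 0.04, 0, 0, -0.96],
[0, -0.36, 0.04, 0, 0, -0.96],
[0.03, -0.36, 0.04, 0, 0, -0.96],
[0.07, -0.36, 0.04, 0, 0, -0.96],
[0.1, -0.35, 0.04, 0, 0, -0.96],
[0.13, -0.34, 0.04, 0, 0, -0.96],
[0.16, -0.32, 0.04, 0, 0, -0.96],
[0.19, -0.31, 0.04, 0, 0, -0.96],
[0.22, -0.29, 0.03, 0, 0, -0.96],
[0.25, -0.26, 0.03, 0, 0, -0.96],
[0.27, -0.24, 0.03, 0, 0, -0.96],
[0.3, -0.21, 0.03, 0, 0, -0.96],
[0.31, -0.18, 0.03, 0, 0, -0.96],
[0.33, -0.15, 0.03, 0, 0, -0.96],
[0.34, -0.12, 0.03, 0, 0, -0.96],
[0.35, -0.08, 0.03, 0, 0, -0.96],
[0.36, -0.05, 0.03, 0, 0, -0.96],
[0.36, -0.02, 0.03, 0, 0, -0.96],
[0.36, 0.02, 0.03, 0, 0, -0.96],
[0.36, 0.05, 0.03, 0, 0, -0.96],
```

Request:
send_rows --deltas '[[[-0.07, -0.36, 0.04, 0, 0, -1], [-0.04, -0.36, 0.04, 0, 0, -1], [0, -0.36, 0.04, 0, 0, -1], [0.03, -0.36, 0.04, 0, 0, -1], [0.07, -0.36, 0.04, 0, 0, -1], [0.1, -0.35, 0.04, 0, 0, -1], [0.13, -0.34, 0.04, 0, 0, -1], [0.16, -0.32, 0.04, 0, 0, -1], [0.19, -0.31, 0.04, 0, 0, -1], [0.22, -0.29, 0.03, 0, 0, -1]]]'

```text
clock: 2.9
eef_pos: [535.7, 142.2, 284.8]
eef_rot: [-3.137, -0.001, 1.119]
wrist_force: [-0.9, 0.1, -0.6]
finger_gap: 94.0
```

Request:
send_rows --deltas '[[[0.25, -0.26, 0.03, 0, 0, -1], [0.27, -0.24, 0.03, 0, 0, -1], [0.3, -0.21, 0.03, 0, 0, -1], [0.31, -0.18, 0.03, 0, 0, -1], [0.33, -0.15, 0.03, 0, 0, -1], [0.34, -0.12, 0.03, 0, 0, -1], [0.35, -0.08, 0.03, 0, 0, -1], [0.36, -0.05, 0.03, 0, 0, -1], [0.36, -0.02, 0.03, 0, 0, -1], [0.36, 0.02, 0.03, 0, 0, -1]]]'

```text
clock: 3.9
eef_pos: [476.2, 270.0, 275.0]
eef_rot: [-3.141, -0.003, 2.153]
wrist_force: [0.1, 0.5, 0.8]
finger_gap: 93.9
```

```bash
python3 - <<'E'
from h import *
plan([499,303,270],2.11,2)
E
```

```text
[0.19, 0.46, 0.06, 0, -0.01, 0.22],
[0.2, 0.46, 0.06, 0, -0.01, 0.22],
```

Request:
send_rows --deltas '[[[0.19, 0.46, 0.06, 0, 0, 0.22], [0.2, 0.46, 0.06, 0, 0, 0.22], [0, 0, 0, 0, 0, 0], [0, 0, 0, 0, 0, 0]]]'

```text
clock: 4.3
eef_pos: [498.4, 301.1, 271.0]
eef_rot: [3.142, -0.002, 2.111]
wrist_force: [0.1, 0.8, -0.2]
finger_gap: 94.0
```

```bash
python3 - <<'E'
from h import *
s,d=snap('wrist','w2.png'); print(s['eef_pos'],s['eef_rot'],abs(s['qd']).max())
im=cv2.imread('pics/w2.png'); cv2.imwrite('pics/w2b.png',cv2.convertScaleAbs(cv2.resize(im,(800,600),interpolation=cv2.INTER_CUBIC),alpha=1.5))
E
```

```text
[498.38623197 301.14637435 270.96167798] [ 3.14154828e+00 -2.43321208e-03  2.11111705e+00] 0.005884401438372173
```

View pics/w2b.png

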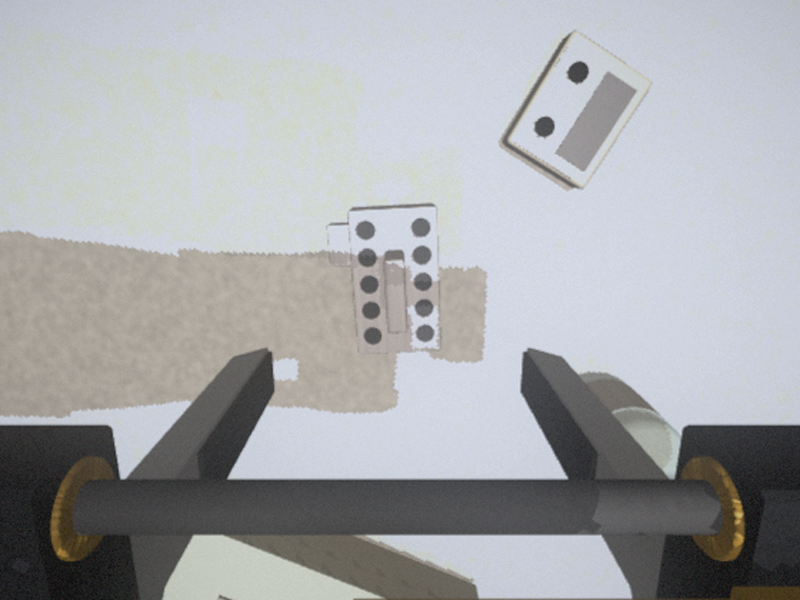

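```bash
python3 - <<'E'
import cv2
im=cv2.imread('pics/w2.png')
c=im[138:252,222:314]; c=cv2.resize(c,None,fx=5.2,fy=5.2,interpolation=cv2.INTER_CUBIC); print(c.shape)
cv2.imwrite('pics/w2c.png',cv2.convertScaleAbs(c,alpha=1.4))
E
```

```text
(593, 478, 3)
```

View pics/w2c.png

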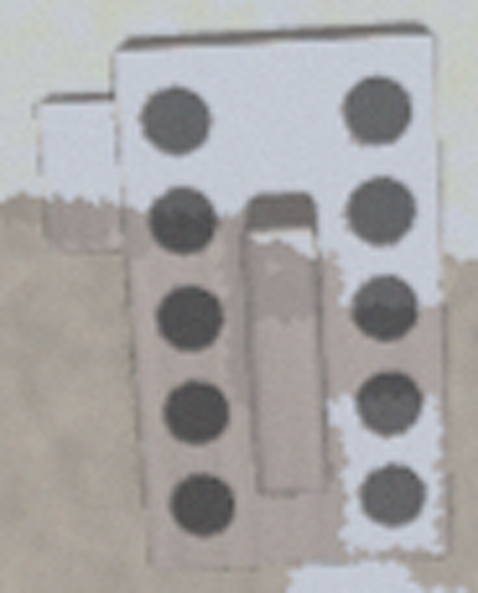

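```bash
python3 - <<'E'
from h import *
c=cam('w2.png')
f=lambda a:np.array(a,float)/5.2+[222,138]-.4
P=[(48,28,30),(48,-28,30),(-48,-28,30),(-48,28,30),(22,6,68),(22,-6,68),(-22,-6,68),(-22,6,68),(38,44,15),(10,44,15)]
uv=f([(115,48),(433,38),(446,566),(150,568),(247,231),(316,229),(327,492),(258,494),(40,104),(43,250)])
x,r=fit(c,P,uv,[499,303,2.11]); print(x,r.round(2))
x,r=fit(c,P[:4],uv[:4],[499,303,2.11]); print(x)
x,r=fit(c,P[4:8],uv[4:8],[499,303,2.11]); print(x)
w=f([(176,120),(377,110),(183,220),(381,211),(190,317),(385,308),(196,412),(389,404),(202,505),(393,495)])
W=np.array([ray(c,u,30) for u in w]); print(W.mean(0)); d=(W[0]+W[1]-W[8]-W[9]);print(np.arctan2(d[1],d[0]))
E
```

```text
[495.4502644  302.50723333   2.149847  ] [[-0.29 -0.08]
 [ 1.1  -0.6 ]
 [ 0.44 -1.01]
 [-0.72  0.71]
 [-0.96 -0.08]
 [ 0.57 -0.26]
 [ 0.29  0.79]
 [-0.69  0.93]
 [-0.62 -0.74]
 [ 0.95  0.38]]
[495.46470464 302.22204348   2.14950303]
[495.44830606 302.82511517   2.1503497 ]
[495.44303274 302.63503069  30.        ]
2.16369518658625
```

```bash
python3 - <<'E'
from h import *
plan([495.4,302.5,172],2.152,3)
E
```

```text
[0.02, -0.02, 0.83, 0, -0.01, -0.14],
[0.02, -0.01, 0.83, 0, -0.01, -0.14],
[0.02, -0.01, 0.82, 0, -0.01, -0.14],
```

Request:
send_rows --deltas '[[[0.02, -0.02, 0.83, 0, -0.01, -0.14], [0.02, -0.01, 0.83, 0, -0.01, -0.14], [0.02, -0.01, 0.82, 0, -0.01, -0.14], [0, 0, 0, 0, 0, 0]]]' --jaw 0.6 --grip_force 40

```text
clock: 4.75
eef_pos: [495.4, 298.9, 171.6]
eef_rot: [3.137, 0.001, 2.153]
wrist_force: [-0.3, 0.3, -0.3]
finger_gap: 65.2
```

```bash
python3 - <<'E'
from h import *
s,d=snap('wrist','w3.png'); print(s['eef_pos'],s['eef_rot'],abs(s['qd']).max())
plan([495.4,302.5,132],2.152,2)
im=cv2.imread('pics/w3.png'); cv2.imwrite('pics/w3b.png',cv2.convertScaleAbs(cv2.resize(im,(800,600),interpolation=cv2.INTER_CUBIC),alpha=1.5))
E
```

```text
[495.39768633 298.87518615 171.60152808] [3.13749931e+00 1.25594985e-03 2.15286849e+00] 0.07136021163551
[0.04, 0.01, 0.53, 0.04, 0.01, 0],
[0.04, 0.01, 0.53, 0.04, 0.01, 0],
```

View pics/w3b.png

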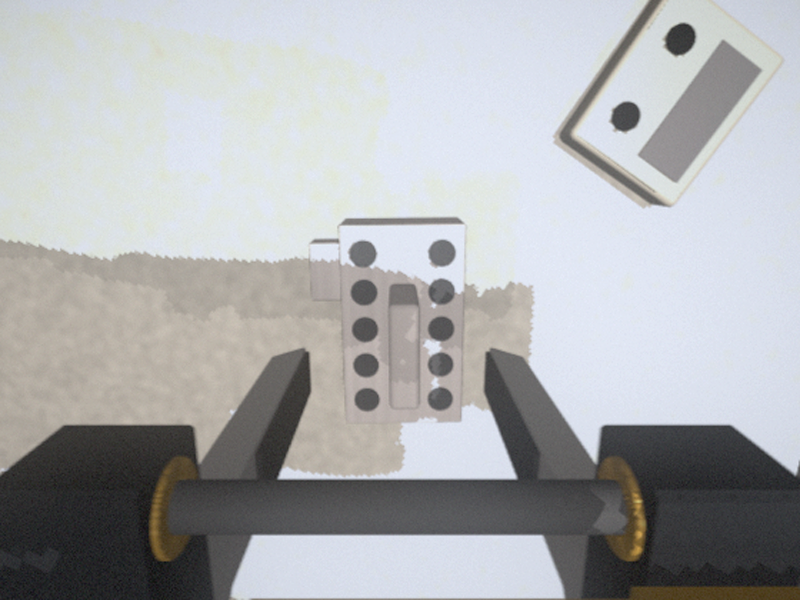

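```bash
python3 - <<'E'
from h import *
c=cam('w3.png')
P=[(48,28,30),(48,-28,30),(-48,-28,30),(-48,28,30),(22,6,68),(22,-6,68),(-22,-6,68),(-22,6,68)]
uv=np.array([(340,226),(465,223),(462,421),(347,422),(388.5,304),(419,303),(419.5,408),(389.5,408)])*.7-.15
for k in (slice(0,8),slice(0,4),slice(4,8)):
    x,r=fit(c,P[k],uv[k],[495,303,2.15]); print(x,r.round(2).tolist())
E
```

```text
[495.74924673 303.04536367   2.1661367 ] [[-1.5, -1.45], [0.77, -0.58], [-0.16, 0.14], [-0.4, 0.53], [-0.28, -0.36], [0.61, 0.03], [0.38, 0.84], [0.39, 1.12]]
[496.0905205  302.91907553   2.16691975] [[-1.2, -0.94], [1.04, -0.14], [0.19, 0.49], [-0.02, 0.94]]
[495.49870577 303.14383222   2.16372206] [[-0.47, -0.78], [0.42, -0.33], [0.02, 0.51], [0.02, 0.75]]
```

Request:
send_rows --deltas '[[[0.05, 0.01, 0.5, 0.04, 0.01, -0.05], [0.04, 0.01, 0.47, 0.03, 0.01, 0], [0, 0, 0, 0, 0, 0], [0, 0, 0, 0, 0, 0]]]'

```text
clock: 5.2
eef_pos: [498.0, 302.7, 143.9]
eef_rot: [3.13, 0.001, 2.155]
wrist_force: [-0.5, 0.6, -0.1]
finger_gap: 56.4
```

```bash
python3 - <<'E'
from h import *
plan([495.6,302.8,132],2.159,1)
E
```

```text
[0.04, -0.05, 0.3, 0.11, 0.01, -0.04],
```

Request:
send_rows --deltas '[[[0.03, -0.05, 0.3, 0.11, 0.01, -0.04], [0, 0, 0, 0, 0, 0], [0, 0, 0, 0, 0, 0]]]'

```text
clock: 5.5
eef_pos: [496.7, 302.8, 134.9]
eef_rot: [3.137, 0.0, 2.159]
wrist_force: [0.7, 0.3, 0.1]
finger_gap: 56.1
```

```bash
python3 - <<'E'
from h import *
plan([495.6,302.8,132],2.159,1)
E
```

```text
[0.02, -0.02, 0.07, 0.04, 0, 0],
```

Request:
send_rows --deltas '[[[0.02, -0.02, 0.08, 0.05, 0, 0], [0, 0, 0, 0, 0, 0]]]'

```text
clock: 5.7
eef_pos: [495.6, 303.1, 132.0]
eef_rot: [-3.141, 0.0, 2.159]
wrist_force: [-0.6, 0.4, -0.6]
finger_gap: 56.4
```

Request:
send_rows --deltas '[[[0, 0, 0, 0, 0, 0], [0, 0, 0, 0, 0, 0], [0, 0, 0, 0, 0, 0], [0, 0, 0, 0, 0, 0], [0, 0, 0, 0, 0, 0], [0, 0, 0, 0, 0, 0]]]' --jaw 0

```text
clock: 6.3
eef_pos: [495.7, 303.2, 132.2]
eef_rot: [-3.141, 0.0, 2.159]
wrist_force: [-0.5, 0.2, 0.5]
finger_gap: 11.6
```

```bash
python3 - <<'E'
from h import *
s,d=snap('wrist','w4.png'); print(s)
im=cv2.imread('pics/w4.png'); cv2.imwrite('pics/w4b.png',cv2.convertScaleAbs(cv2.resize(im,(800,600),interpolation=cv2.INTER_CUBIC),alpha=1.5))
E
```

```text
{'clock': 6.3, 'joints': array([ 4.85955259e-01,  5.58545939e-01,  1.58042376e+00, -3.77089943e-04,
        1.00291532e+00, -1.02012455e-01]), 'qd': array([-0.00205267, -0.00578184,  0.00783148, -0.00307472, -0.00632485,
        0.00045281]), 'effort': array([-3.72564979e-02, -6.14664745e+01, -2.78756905e+01,  3.25514632e-02,
        6.34251684e-01,  1.36689536e-02]), 'eef_pos': array([495.73041629, 303.17632911, 132.22713251]), 'eef_rot': array([-3.14126941e+00,  2.86414906e-04,  2.15896695e+00]), 'wrist_force': array([-0.47785563,  0.18003898,  0.52102806]), 'moment': array([-0.10339286,  0.20861751,  0.04500937]), 'finger_gap': 11.639592085902864}
```

View pics/w4b.png

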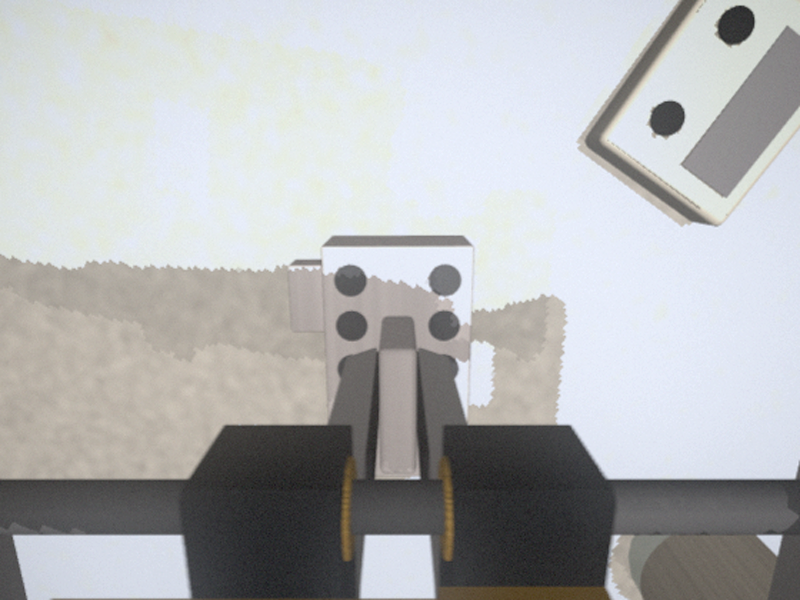

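```bash
python3 - <<'E'
from h import *
c=cam('w4.png')
P=[(48,28,30),(48,-28,30),(22,6,68),(22,-6,68),(38,44,15),(10,44,15),(-22,6,68),(-22,-6,68)]
uv=np.array([(322,247),(473,246),(380,348),(417,348),(289,265),(291,331),(381,473),(416,473)])*.7-.15
for k in (slice(0,8),slice(0,4),[0,1,4,5]):
    x,r=fit(c,[P[i] for i in (range(*k.indices(8)) if isinstance(k,slice) else k)],uv[k],[495,303,2.15]); print(x,r.round(2).tolist())
E
```

```text
[495.59738826 302.90108712   2.16250438] [[-0.66, -1.47], [1.39, -1.12], [-0.94, 0.13], [0.72, 0.05], [-1.15, -0.4], [0.26, 0.3], [-0.43, 1.39], [0.74, 1.32]]
[495.85155033 302.72860434   2.16765081] [[-0.88, -0.64], [1.13, -0.85], [-0.93, 0.81], [0.72, 0.6]]
[495.73404195 302.37533704   2.15755111] [[-0.52, -0.75], [1.46, 0.13], [-1.1, 0.11], [0.07, 0.78]]
```

Request:
send_rows --deltas '[[[0, 0, -0.5, 0, 0, 0], [0, 0, -0.9, 0, 0, 0], [0, 0, -0.9, 0, 0, 0], [0, 0, -0.9, 0, 0, 0], [0, 0, -0.4, 0, 0, 0], [0, 0, 0, 0, 0, 0]]]'

```text
clock: 6.95
eef_pos: [494.5, 302.6, 277.7]
eef_rot: [-3.133, -0.001, 2.159]
wrist_force: [-0.5, 0.2, -3.6]
finger_gap: 11.4
```

```bash
python3 - <<'E'
from h import *
print(manip.read_state()['finger_gap'])
plan([577.4,-13.7,275],0.091,22)
E
```

```text
11.424785392456364
[-0.35, -0.12, 0, 0, 0, 0.94],
[-0.36, -0.09, 0, 0, 0, 0.94],
[-0.37, -0.05, 0, 0, 0, 0.94],
[-0.37, -0.02, 0, 0, 0, 0.94],
[-0.37, 0.02, 0, 0, 0, 0.94],
[-0.37, 0.05, 0, 0, 0, 0.94],
[-0.36, 0.09, 0, 0, 0, 0.94],
[-0.35, 0.12, 0, 0, 0, 0.94],
[-0.34, 0.15, 0, 0, 0, 0.94],
[-0.32, 0.18, 0, 0, 0, 0.94],
[-0.3, 0.21, 0, 0, 0, 0.94],
[-0.28, 0.24, 0, 0, 0, 0.94],
[-0.26, 0.27, 0, 0, 0, 0.94],
[-0.23, 0.29, 0, 0, 0, 0.94],
[-0.21, 0.31, 0, 0, 0, 0.94],
[-0.18, 0.33, 0, 0, 0, 0.94],
[-0.14, 0.34, 0, 0, 0, 0.94],
[-0.11, 0.35, 0, 0, 0, 0.94],
[-0.08, 0.36, 0, 0, 0, 0.94],
[-0.04, 0.37, 0, 0, 0, 0.94],
[-0.01, 0.37, 0, 0, 0, 0.94],
[0.03, 0.37, 0, 0, 0, 0.94],
```

Request:
send_rows --deltas '[[[-0.35, -0.12, 0, 0, 0, 0.94], [-0.36, -0.09, 0, 0, 0, 0.94], [-0.37, -0.05, 0, 0, 0, 0.94], [-0.37, -0.02, 0, 0, 0, 0.94], [-0.37, 0.02, 0, 0, 0, 0.94], [-0.37, 0.05, 0, 0, 0, 0.94], [-0.36, 0.09, 0, 0, 0, 0.94], [-0.35, 0.12, 0, 0, 0, 0.94], [-0.34, 0.15, 0, 0, 0, 0.94], [-0.32, 0.18, 0, 0, 0, 0.94]]]'

```text
clock: 7.95
eef_pos: [527.6, 153.4, 261.2]
eef_rot: [-3.119, 0.021, 1.186]
wrist_force: [1.0, 0.8, -3.2]
finger_gap: 11.6
```

```bash
python3 - <<'E'
from h import *
plan([577.4,-13.7,275],0.091,12)
E
```

```text
[-0.28, 0.23, -0.03, -0.01, 0.03, 0.91],
[-0.26, 0.25, -0.03, -0.01, 0.03, 0.91],
[-0.24, 0.27, -0.03, -0.01, 0.03, 0.91],
[-0.21, 0.29, -0.03, -0.01, 0.03, 0.91],
[-0.18, 0.31, -0.03, -0.01, 0.03, 0.91],
[-0.16, 0.33, -0.03, -0.01, 0.03, 0.91],
[-0.12, 0.34, -0.03, -0.01, 0.03, 0.91],
[-0.09, 0.35, -0.03, -0.01, 0.03, 0.91],
[-0.06, 0.36, -0.03, -0.01, 0.03, 0.91],
[-0.03, 0.36, -0.03, -0.01, 0.03, 0.91],
[0.01, 0.36, -0.03, -0.01, 0.03, 0.91],
[0.04, 0.36, -0.03, -0.01, 0.03, 0.91],
```

Request:
send_rows --deltas '[[[-0.28, 0.23, -0.1, -0.02, 0.04, 0.91], [-0.26, 0.25, -0.1, -0.02, 0.04, 0.91], [-0.24, 0.27, -0.1, -0.02, 0.04, 0.91], [-0.21, 0.29, -0.08, -0.01, 0.03, 0.91], [-0.18, 0.31, -0.06, -0.01, 0.03, 0.91], [-0.16, 0.33, -0.06, -0.01, 0.03, 0.91], [-0.12, 0.34, -0.06, -0.01, 0.03, 0.91], [-0.09, 0.35, -0.06, -0.01, 0.03, 0.91], [-0.06, 0.36, -0.06, -0.01, 0.03, 0.91], [-0.03, 0.36, -0.06, -0.01, 0.03, 0.91]]]'

```text
clock: 8.95
eef_pos: [564.5, 7.8, 272.4]
eef_rot: [-3.137, 0.021, 0.236]
wrist_force: [-0.2, -1.1, -3.8]
finger_gap: 11.8
```

```bash
python3 - <<'E'
from h import *
plan([577.4,-13.7,265],0.091,2)
E
```

```text
[0.1, 0.3, 0.09, -0.02, 0.11, 0.72],
[0.12, 0.29, 0.09, -0.02, 0.11, 0.72],
```

Request:
send_rows --deltas '[[[0.1, 0.3, 0.09, -0.02, 0.11, 0.72], [0.12, 0.27, 0.09, -0.02, 0.11, 0.7], [0, 0, 0, 0, 0, 0], [0, 0, 0, 0, 0, 0]]]'

```text
clock: 9.35
eef_pos: [576.6, -15.0, 258.4]
eef_rot: [-3.141, 0.007, 0.085]
wrist_force: [-0.3, 0.8, -2.6]
finger_gap: 11.6
```

```bash
python3 - <<'E'
from h import *
plan([577.4,-13.7,220],0.091,2)
E
```

```text
[0.01, -0.02, 0.48, 0, 0.04, -0.03],
[0.01, -0.02, 0.48, 0, 0.04, -0.03],
```

Request:
send_rows --deltas '[[[0.01, -0.02, 0.5, 0, 0.04, -0.03], [0.01, -0.02, 0.5, 0, 0.04, -0.03], [0, 0, 0, 0, 0, 0], [0, 0, 0, 0, 0, 0]]]'

```text
clock: 9.75
eef_pos: [576.0, -11.2, 216.6]
eef_rot: [-3.14, 0.002, 0.1]
wrist_force: [-0.2, -0.0, -3.3]
finger_gap: 11.7
```

```bash
python3 - <<'E'
from h import *
s,d=snap('wrist','w5.png'); print(s['eef_pos'],s['eef_rot'],abs(s['qd']).max())
plan([577.4,-13.7,200],0.091,1)
im=cv2.imread('pics/w5.png')[120:360,150:420]; cv2.imwrite('pics/w5b.png',cv2.convertScaleAbs(cv2.resize(im,None,fx=2.5,fy=2.5,interpolation=cv2.INTER_CUBIC),alpha=1.6))
E
```

```text
[576.01527085 -11.24854005 216.63979803] [-3.14008480e+00  1.78325333e-03  1.00116250e-01] 0.01893043577100981
[0.03, 0.06, 0.41, -0.02, 0.02, 0.09],
```

View pics/w5b.png

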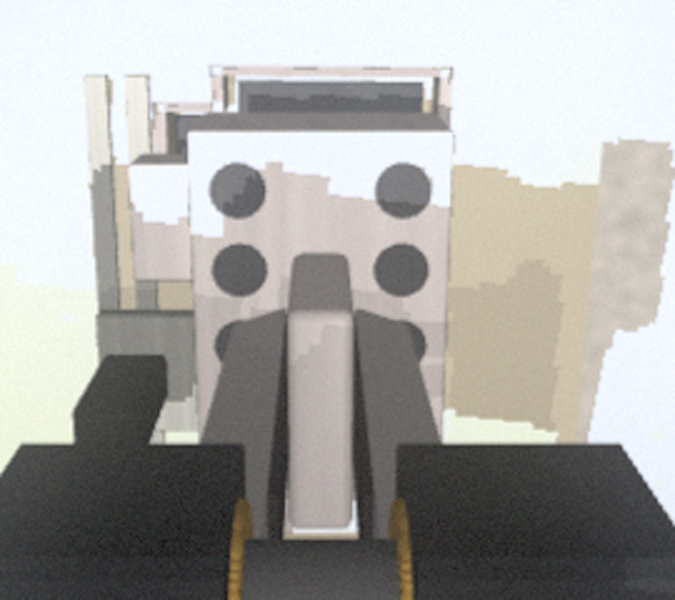

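```bash
python3 - <<'E'
from h import *
c=cam('w5.png')
f=lambda a:np.array(a,float)/2.5+[150,120]-.3
x,r=fit(c,[(52,-32,55),(52,32,55),(42,48,55)],f([(452,67),(210,67),(154,103)]),[577,-13,.09]); print('pocket',x,r.round(2).tolist())
z=216.6-132
x,r=fit(c,[(48,-28,30+z),(48,28,30+z),(38,44,15+z)],f([(451,131),(188,131),(131,163)]),[577,-13,.09]); print('block',x,r.round(2).tolist())
E
```

```text
pocket [ 5.78156612e+02 -1.33169726e+01  9.76036977e-02] [[-1.13, 0.03], [0.87, -0.24], [0.26, 0.13]]
block [ 5.73917067e+02 -1.13768212e+01  9.99259689e-02] [[1.94, -0.07], [-0.64, -0.14], [-1.42, 0.42]]
```

Request:
send_rows --deltas '[[[0.04, 0.06, 0.4, -0.01, 0.02, 0.08], [0, 0, 0, 0, 0, 0], [0, 0, 0, 0, 0, 0]]]'

```text
clock: 10.1
eef_pos: [578.5, -13.0, 203.6]
eef_rot: [3.142, -0.004, 0.094]
wrist_force: [0.1, -0.5, -3.9]
finger_gap: 11.8
```

```bash
python3 - <<'E'
from h import *
plan([577.6,-13.7,193],0.093,1)
E
```

```text
[-0.02, 0.01, 0.26, 0, -0.04, 0.01],
```

Request:
send_rows --deltas '[[[-0.02, 0.02, 0.26, 0, -0.04, 0.01], [0, 0, 0, 0, 0, 0], [0, 0, 0, 0, 0, 0]]]'

```text
clock: 10.4
eef_pos: [578.1, -13.8, 194.4]
eef_rot: [3.141, -0.001, 0.093]
wrist_force: [0.7, -0.3, -2.8]
finger_gap: 11.4
```

```bash
python3 - <<'E'
from h import *
plan([577.6,-13.7,188],0.093,1)
E
```

```text
[-0.01, 0, 0.16, 0, -0.01, 0],
```

Request:
send_rows --deltas '[[[-0.01, 0, 0.16, 0, -0.01, 0], [0, 0, 0.08, 0, 0, 0], [0, 0, 0, 0, 0, 0]]]'

```text
clock: 10.7
eef_pos: [577.7, -13.9, 184.3]
eef_rot: [3.141, -0.001, 0.093]
wrist_force: [0.1, 0.2, -3.4]
finger_gap: 11.6
```

Request:
send_rows --deltas '[[[0, 0, 0.12, 0, 0, 0], [0, 0, 0, 0, 0, 0]]]'

```text
clock: 10.9
eef_pos: [577.8, -13.9, 179.0]
eef_rot: [3.141, -0.001, 0.093]
wrist_force: [-1.1, -0.5, -3.7]
finger_gap: 11.9
```

Request:
send_rows --deltas '[[[0, 0, 0.12, 0, 0, 0], [0, 0, 0, 0, 0, 0]]]'

```text
clock: 11.1
eef_pos: [577.8, -13.9, 173.8]
eef_rot: [3.141, -0.001, 0.093]
wrist_force: [0.3, 0.3, -3.4]
finger_gap: 11.6
```

Request:
send_rows --deltas '[[[0, 0, 0.08, 0, 0, 0], [0, 0, 0, 0, 0, 0]]]'

```text
clock: 11.3
eef_pos: [577.8, -13.9, 170.3]
eef_rot: [3.141, -0.001, 0.093]
wrist_force: [-0.5, 0.5, -4.5]
finger_gap: 11.6
```

Request:
send_rows --deltas '[[[0, 0, 0.05, 0, 0, 0], [0, 0, 0, 0, 0, 0]]]'

```text
clock: 11.5
eef_pos: [578.3, -13.9, 169.5]
eef_rot: [3.141, -0.003, 0.093]
wrist_force: [-0.7, 0.7, -4.0]
finger_gap: 11.7
```

Request:
send_rows --deltas '[[[-0.01, 0, 0.04, 0, -0.02, 0], [0, 0, 0, 0, 0, 0]]]'

```text
clock: 11.7
eef_pos: [578.6, -13.9, 169.5]
eef_rot: [3.14, -0.004, 0.093]
wrist_force: [0.4, 0.5, -3.7]
finger_gap: 11.8
```

Request:
send_rows --deltas '[[[-0.02, 0, 0.08, 0, 0.03, 0], [0, 0, 0, 0, 0, 0]]]'

```text
clock: 11.9
eef_pos: [578.8, -14.0, 169.7]
eef_rot: [3.14, -0.011, 0.094]
wrist_force: [0.2, -0.5, -3.3]
finger_gap: 11.5
```

```bash
python3 - <<'E'
from h import *
s=manip.read_state(); print(s['moment'],s['wrist_force'],s['joints'],s['effort'])
snap('side','s6.png');snap('scene','sc6.png')
s,d=snap('wrist','w6.png')
im=cv2.imread('pics/w6.png')[120:360,150:420]; cv2.imwrite('pics/w6b.png',cv2.convertScaleAbs(cv2.resize(im,None,fx=2.5,fy=2.5,interpolation=cv2.INTER_CUBIC),alpha=1.6))
im=cv2.imread('pics/s6.png')[170:270,210:340]; im2=cv2.imread('pics/sc6.png')[160:260,230:360]
cv2.imwrite('pics/s6b.png',cv2.convertScaleAbs(cv2.resize(np.hstack([im,im2]),None,fx=3,fy=3,interpolation=cv2.INTER_CUBIC),alpha=1.2))
E
```

```text
[ 0.01332097  0.01263556 -0.01607077] [ 0.23110236 -0.47330551 -3.30369561] [-8.74764021e-02  4.98623903e-01  1.57280159e+00  3.04803009e-04
  1.05876267e+00  1.38964196e+00] [ 3.15969286e-02 -6.35170412e+01 -3.33981800e+01  6.32320018e-02
 -2.51839764e-02 -9.70917055e-03]
```

View pics/w6b.png

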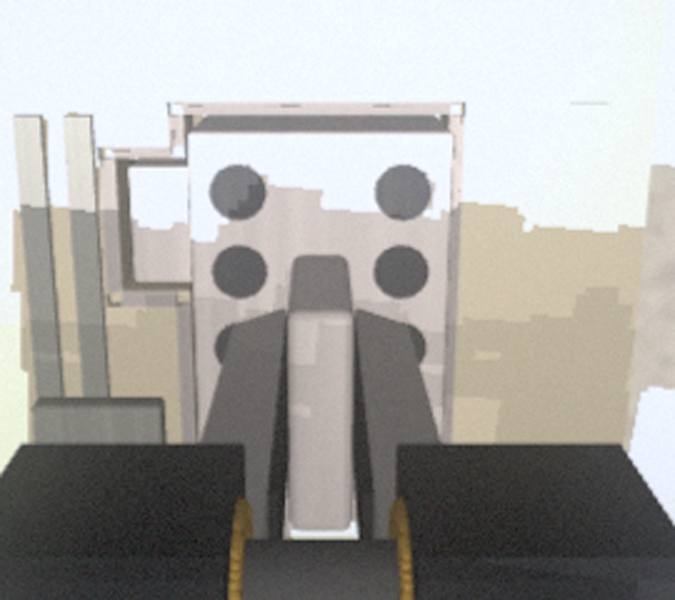

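View pics/s6b.png

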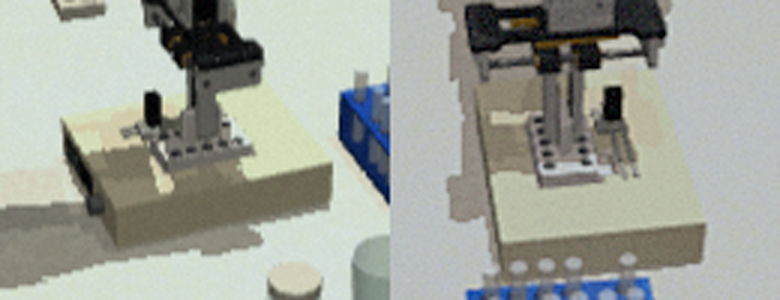

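Request:
send_rows --deltas '[[[0, 0, 0, 0, -0.1, 0], [0, 0, 0, 0, 0, 0]]]'

```text
clock: 12.25
eef_pos: [579.2, -14.0, 169.2]
eef_rot: [3.14, -0.001, 0.093]
wrist_force: [-1.8, -0.2, 4.6]
finger_gap: 11.9
```

Request:
send_rows --deltas '[[[0, 0, 0, 0, 0, 0], [0, 0, 0, 0, 0, 0], [0, 0, 0, 0, 0, 0], [0, 0, 0, 0, 0, 0], [0, 0, 0, 0, 0, 0]]]' --jaw 0.4

```text
clock: 12.75
eef_pos: [578.7, -14.1, 168.2]
eef_rot: [3.14, 0.001, 0.093]
wrist_force: [-0.8, 0.4, -0.5]
finger_gap: 37.7
```

Released (force turned to +4.6 N, so it was on the floor). Rise and check.

Request:
send_rows --deltas '[[[0, 0, -0.5, 0, 0, 0], [0, 0, -0.8, 0, 0, 0], [0, 0, -0.8, 0, 0, 0], [0, 0, -0.8, 0, 0, 0], [0, 0, 0, 0, 0, 0], [0, 0, 0, 0, 0, 0]]]'

```text
clock: 13.35
eef_pos: [578.2, -13.8, 287.1]
eef_rot: [3.14, 0.004, 0.093]
wrist_force: [-0.1, 0.7, -0.6]
finger_gap: 37.4
```

```bash
python3 - <<'E'
from h import *
s,d=snap('wrist','w7.png'); print(s['eef_pos'],s['eef_rot'],abs(s['qd']).max())
im=cv2.imread('pics/w7.png')[130:300,170:400]; cv2.imwrite('pics/w7b.png',cv2.convertScaleAbs(cv2.resize(im,None,fx=3.4,fy=3.4,interpolation=cv2.INTER_CUBIC),alpha=1.6))
E
```

```text
[578.23287045 -13.80552731 287.05539594] [3.14048083 0.00438231 0.0934    ] 0.02881391391616895
```

View pics/w7b.png

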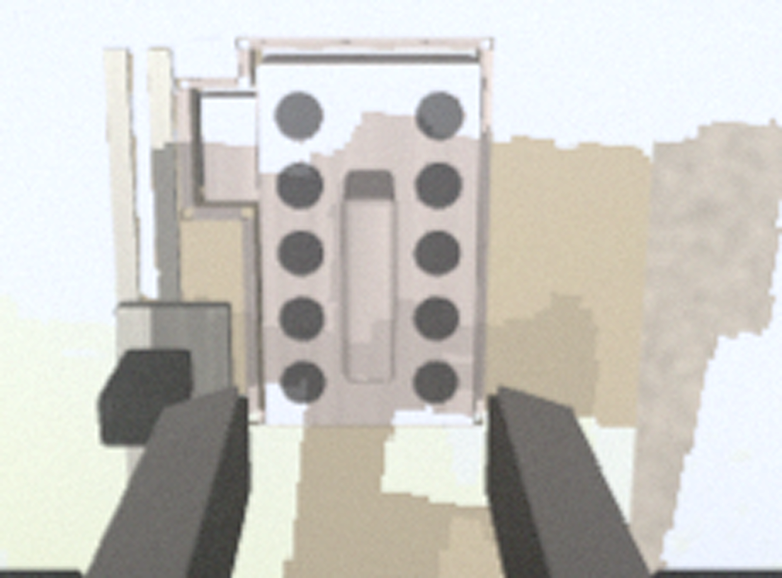

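```bash
python3 - <<'E'
from h import *
f=lambda a:np.array(a,float)/3.4+[170,130]-.35
c=cam('w7.png')
x,r=fit(c,[(52,-32,55),(52,32,55),(42,48,55)],f([(493,39),(238,39),(177,81)]),[577,-13,.09]); print('pocket',x,r.round(2).tolist())
for h in (37,40,45):
  x,r=fit(c,[(48,-28,30+h),(48,28,30+h),(22,6,68+h),(22,-6,68+h),(-22,6,68+h),(-22,-6,68+h)],f([(480,62),(258,62),(343,197),(394,197),(346,381),(392,381)]),[577,-13,.09]); print('block',x,np.abs(r).mean())
plan([509.5,35.2,250],0.093,3)
E
```

```text
pocket [ 5.77875573e+02 -1.33630956e+01  9.80819731e-02] [[-0.77, -0.03], [0.38, 0.31], [0.39, -0.33]]
block [ 5.77517227e+02 -1.41612897e+01  9.36283446e-02] 0.5147377789589669
block [ 5.78172477e+02 -1.40972312e+01  9.36272761e-02] 0.7814905511053164
block [ 5.79264649e+02 -1.39904593e+01  9.36255535e-02] 1.2390968039214225
[-0.53, -0.46, 0.31, 0, 0.01, 0],
[-0.53, -0.46, 0.31, 0, 0.01, 0],
[-0.53, -0.46, 0.31, 0, 0.01, 0],
```

Request:
send_rows --deltas '[[[-0.53, -0.46, 0.1, 0, 0, 0], [-0.53, -0.46, 0.2, 0, 0, 0], [-0.53, -0.46, 0.3, 0, 0, 0], [0, 0, 0, 0, 0, 0], [0, 0, 0, 0, 0, 0]]]' --jaw 0

```text
clock: 13.9
eef_pos: [506.2, 36.3, 257.0]
eef_rot: [3.141, 0.012, 0.093]
wrist_force: [0.0, 0.2, -0.3]
finger_gap: 1.8
```

```bash
python3 - <<'E'
from h import *
plan([509.5,35.2,190],0.093,3)
s,d=snap('wrist','w8.png')
im=cv2.imread('pics/w8.png'); cv2.imwrite('pics/w8b.png',cv2.convertScaleAbs(cv2.resize(im,(800,600),interpolation=cv2.INTER_CUBIC),alpha=1.5))
E
```

```text
[0.03, 0.01, 0.56, 0, 0.04, 0],
[0.03, 0.01, 0.56, 0, 0.04, 0],
[0.03, 0.01, 0.56, 0, 0.04, 0],
```

View pics/w8b.png

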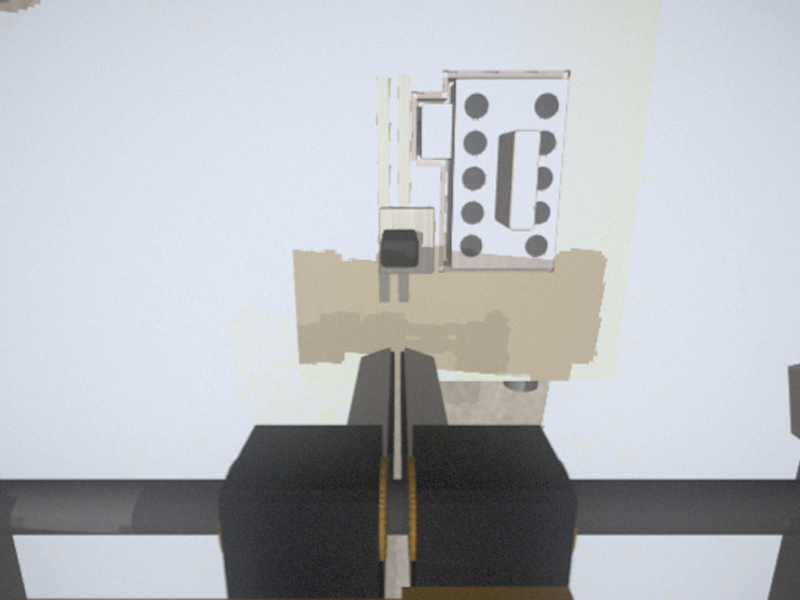

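Request:
send_rows --deltas '[[[0.03, 0.01, 0.6, 0, 0.04, 0], [0.02, 0.01, 0.6, 0, 0.04, 0], [0.02, 0.01, 0.6, 0, 0.03, 0], [0, 0, 0.4, 0, 0, 0], [0, 0, 0, 0, 0, 0], [0, 0, 0, 0, 0, 0]]]'

```text
clock: 14.55
eef_pos: [512.4, 32.5, 165.8]
eef_rot: [3.141, -0.001, 0.089]
wrist_force: [0.9, 0.9, 0.0]
finger_gap: 0.4
```

```bash
python3 - <<'E'
from h import *
plan([518,35.6,169],0.093,1)
E
```

```text
[0.15, -0.07, -0.08, 0.01, -0.01, -0.04],
```

Request:
send_rows --deltas '[[[0.2, -0.07, -0.08, 0, -0.01, -0.04], [0.2, 0, 0, 0, 0, 0], [0.2, 0, 0, 0, 0, 0], [0.2, 0, 0, 0, 0, 0], [0, 0, 0, 0, 0, 0]]]'

```text
clock: 15.05
eef_pos: [548.1, 38.5, 171.9]
eef_rot: [3.141, -0.003, 0.093]
wrist_force: [-0.7, -0.2, -0.3]
finger_gap: 0.3
```

```bash
cat >> h.py <<'E'
def pf():
    s=manip.read_state(); d=s['eef_pos']-[577.7,-13.9,0]; c,q=np.cos(.0925),np.sin(.0925)
    print('pocket frame',c*d[0]+q*d[1],c*d[1]-q*d[0],s['wrist_force'],s['eef_rot'])
E
python3 -c "
from h import *
pf()"
```

```text
pocket frame -24.678471985652962 54.881305216012386 [-0.68174665 -0.19801379 -0.33393852] [ 3.14054643e+00 -2.60589637e-03  9.33599270e-02]
```

Request:
send_rows --deltas '[[[0.2, 0, 0.03, 0, 0, 0], [0.2, 0, 0.02, 0, 0, 0], [0.15, 0, 0, 0, 0, 0], [0, 0, 0, 0, 0, 0]]]'

```text
clock: 15.45
eef_pos: [572.2, 40.8, 170.2]
eef_rot: [3.14, -0.003, 0.093]
wrist_force: [0.4, -0.2, 0.2]
finger_gap: 0.2
```

```bash
python3 - <<'E'
from h import *
pf()
s,d=snap('wrist','w9.png')
im=cv2.imread('pics/w9.png'); cv2.imwrite('pics/w9b.png',cv2.convertScaleAbs(cv2.resize(im,(800,600),interpolation=cv2.INTER_CUBIC),alpha=1.5))
E
```

```text
pocket frame -0.43795233637339326 54.9295988378839 [ 0.4101936  -0.23640951  0.22516374] [ 3.14046516 -0.00333239  0.09347176]
```

View pics/w9b.png

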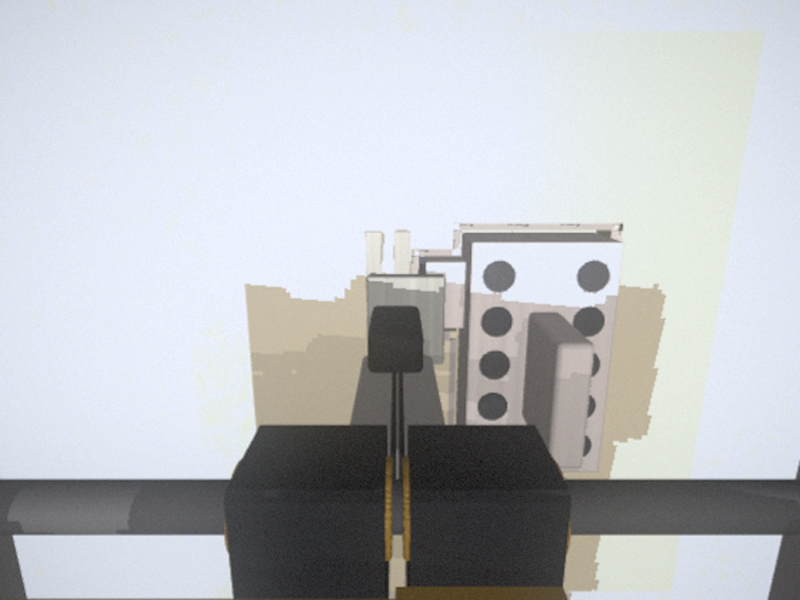

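Request:
send_rows --deltas '[[[0.12, 0, 0, 0, 0, 0], [0.08, 0, 0, 0, 0, 0], [0, 0, 0, 0, 0, 0]]]'

```text
clock: 15.8
eef_pos: [579.2, 41.4, 170.1]
eef_rot: [3.141, 0.001, 0.093]
wrist_force: [-4.5, 0.4, 3.2]
finger_gap: 0.4
```

Request:
send_rows --deltas '[[[0.08, 0, 0, 0, 0, 0], [0, 0, 0, 0, 0, 0]]]'

```text
clock: 16.0
eef_pos: [579.9, 41.5, 170.1]
eef_rot: [3.141, 0.012, 0.094]
wrist_force: [-1.4, -0.3, 0.9]
finger_gap: 0.7
```

```bash
python3 -c "
from h import *
pf()"
```

```text
pocket frame 7.295724556124825 54.939925344007605 [-1.43058013 -0.25427426  0.8718742 ] [3.14069495 0.01162493 0.09369773]
```

Request:
send_rows --deltas '[[[0.08, 0, 0, 0, 0.06, 0], [0, 0, 0, 0, 0, 0], [0, 0, 0, 0, 0, 0]]]'

```text
clock: 16.3
eef_pos: [580.2, 41.5, 170.3]
eef_rot: [3.141, 0.017, 0.094]
wrist_force: [-0.4, 0.1, -0.4]
finger_gap: 0.4
```

Request:
send_rows --deltas '[[[-0.4, 0, 0, 0, 0, 0], [-0.5, 0, 0, 0, 0, 0], [0, 0, -0.8, 0, 0, 0], [0, 0, -0.9, 0, 0, 0], [0, 0, -0.9, 0, 0, 0], [0, 0, -0.5, 0, 0, 0], [0, 0, 0, 0, 0, 0], [0, 0, 0, 0, 0, 0]]]'

```text
clock: 17.1
eef_pos: [546.3, 38.3, 299.0]
eef_rot: [3.141, 0.013, 0.094]
wrist_force: [-0.4, 0.9, -0.1]
finger_gap: 0.4
```

```bash
python3 - <<'E'
from h import *
pf()
s,d=snap('wrist','w10.png'); snap('scene','sc10.png'); snap('side','s10.png')
im=cv2.imread('pics/w10.png')[100:310,130:410]; cv2.imwrite('pics/w10b.png',cv2.convertScaleAbs(cv2.resize(im,None,fx=2.8,fy=2.8,interpolation=cv2.INTER_CUBIC),alpha=1.5))
E
```

```text
pocket frame -26.488793947001636 54.90717651559266 [-0.43304837  0.94948717 -0.05699663] [3.14073525 0.01273177 0.09361619]
```

View pics/w10b.png

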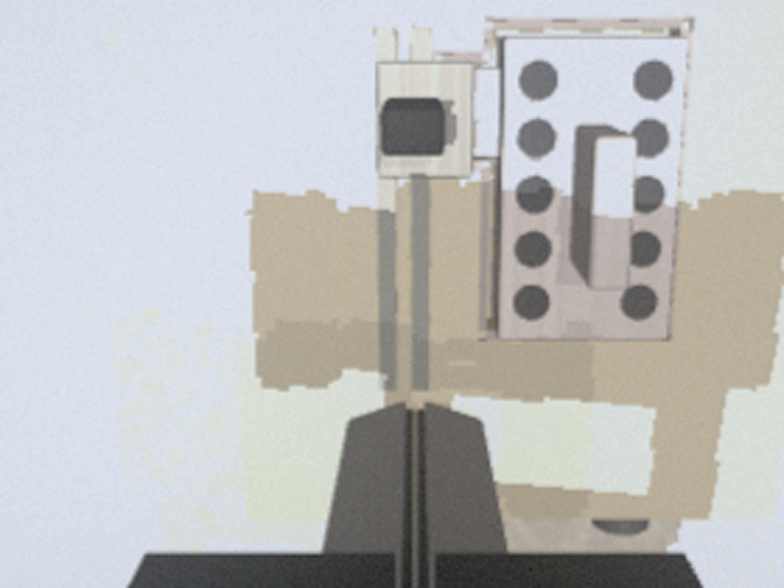

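View pics/sc10.png

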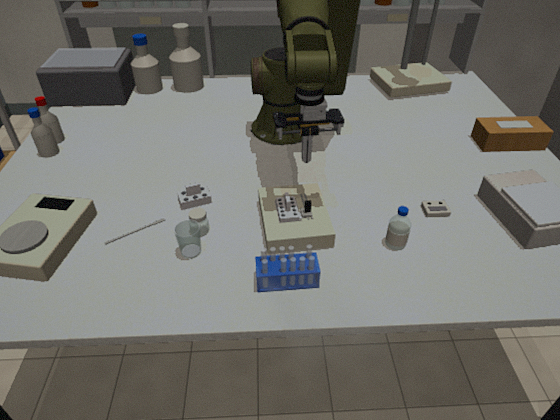

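```bash
python3 - <<'E'
from h import *
c=cam('w10.png'); f=lambda a:np.array(a,float)/2.8+[130,100]-.35
x,r=fit(c,[(18,15,63),(18,-15,63),(-18,-15,63),(-18,15,63)],f([(377,62),(473,63),(471,177),(379,177)]),[600,40,.09]); print(x,np.abs(r).mean())
b,rb=fit(c,[(48,28,67),(48,-28,67),(-48,-28,67),(-48,28,67)],f([(501,38),(689,38),(669,339),(498,339)]),[577,-13,.09]); print(b,np.abs(rb).mean())
for p in ([577.7,-13.7],b[:2]):
    d=x[:2]-p; print('latch',d[0]*np.cos(.093)+d[1]*np.sin(.093)+42, d[1]*np.cos(.093)-d[0]*np.sin(.093))
E
```

```text
[5.94491515e+02 3.96932301e+01 9.30733960e-02] 0.34220406286337735
[ 5.76711884e+02 -1.39967591e+01  1.01206593e-01] 0.32361655127816036
latch 63.67736799245111 51.60313668452711
latch 64.68877247378238 51.806851056501635
```

Latch measures about 64 mm (at its stop), block seated, arm clear at 300 mm height and touching nothing. Handing in.

```bash
python3 - <<'E'
from h import *
print(job.sign_off())
E
```

```text
the job is handed in; nothing more can be done
None
```

The tube block is in the shaker's pocket, released, and the latch is slid to its stop over the tab. I handed the job in about 17 s into the 58 s limit; the sign-off gives no verdict.

**What I did:** The matching block was the ten-well one on the robot's left. I gripped it by its fin, carried it over the latch, lowered it into the pocket and let go. I then pushed the latch knob towards +x with the closed fingers, backed off and lifted clear.

**Last checks:**
- **Block:** the final images put it within about 1 mm of the pocket centre. The height fit was best at the pocket floor. After I corrected a small tilt, the wrist force rose to 4.6 N upward just before release, so the block was on the floor.
- **Latch:** it measures about 64 mm, in line with the force rise I felt at the stop.
- **Surroundings:** the other block and the bystanders look unmoved in the final overview picture. I checked that by eye, not by measurement. The gripper was about 100 mm clear above the block, with no contact force.

**Disagreements:**
- **Image scale:** wrist camera fits came out about 2% smaller than the stated dimensions, which I put down to calibration.
- **Block position:** one in-hand fit put the block 2 mm off the tool, but the picture matched the earlier grasp picture, so I ruled out a slip.
- **Force reading:** during the last few millimetres of lowering, motion stalled without showing contact force until I corrected the tilt.

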